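# Gauge the dark bun foot

### The job

We are matching a replacement foot for the second-hand display cabinet. Lift the height gauge with the orange grip, carry it over to the dark round wooden bun foot and lower it gently over it, so that its plunger rests on the middle of the foot's top and both gauge legs stand flat on the bench, then let go so that the gauge shows the foot's height. Set it down, don't drop it, and leave the bun foot upright where it stands.

Things in the scene. Friction and masses are not known exactly. Their poses are not given: they have to be found in the camera images.
- gauge: Loose aluminium bridge gauge, about 0.5 kg, upright on the bench. Origin: level with the leg soles, on the plunger axis; z up, y along the bridge. Legs at y = +-58 mm, 102 mm free between them, steel soles 70 (x) by 14 mm; 130 mm long overall. Cross bar 34 mm wide, 84 to 98 mm above the soles. The sprung plunger hangs under its middle and ends in a dark disc 22 mm across.
- gauge_grip (a point): Middle of the gauge's orange grip block, on the plunger axis, 127 mm above the soles; axes as the gauge's. The block is 24 mm (x) by 40 mm (y), 98 to 155 mm above the soles: grip it from above, closing along the gauge's x. A thin white scale plate (4 mm thick) stands beside it on the bar at y = 34 to 58 mm, up to 156 mm high.
- plunger (a joint): Gauge reading in m: height of the plunger's disc above the leg soles. 0 with nothing under it (disc level with the soles), at most 0.050. A light spring pushes it down (1 N at 0, plus 25 N per m of rise). Standing over a part, the gauge reads the part's height; a red pointer shows it on the white scale.
- bun_foot: Loose dark brown turned wooden furniture foot, round, 54 mm across, 36 mm high, about 0.1 kg, flat top about 42 mm across, upright on the bench. Origin: centre of its underside, z up. Not wanted: a pale square wooden block (44 x 44 x 26 mm) and a tapered brass foot (44 mm across, 46 mm high), 12 to 38 cm away; the three swap places.
Mind the look-alikes: they are no part of the job. There is more than one size of the gauge; the job needs the middle-sized.

How it is judged:
On the way, in this order (a step that is already met when the one before it is completed fails the run):
1. the gauge is lifted: its soles 50 mm or more above the bench (height (world z) of gauge above 0.05 m and contact force between the fingers and gauge above 1 N), for 0.1 s.
2. still held by the fingers, it is lowered over the bun foot until the reading is above 24 mm (value of joint plunger above 0.024 m and horizontal distance between gauge and bun_foot below 0.018 m and contact force between the fingers and gauge above 1 N), for 0.1 s.
At the end, for the whole second after the job is handed in: The gauge stands upright (within 5 degrees) and still, with both legs on the bench, its plunger axis within 18 mm of the bun foot's centre and its reading between 33 and 39 mm; the bun foot stands upright on the bench within 25 mm of where it began (value of joint plunger between 0.033 and 0.039 m and horizontal distance between gauge and bun_foot below 0.018 m and height (world z) of each of gauge, bun_foot below 0.005 m and angle between each of gauge, bun_foot's own z axis and vertical below 0.09 rad and linear speed of gauge below 0.02 m/s and distance of bun_foot from where it was at the start of the episode below 0.025 m); the robot touches nothing.
It fails at once if the bun foot is tipped by more than 30 degrees (angle between bun_foot's own z axis and vertical above 0.52 rad).
It fails at once if the gauge is pressed on the bun foot with more than 20 N (not gently) (contact force between gauge and bun_foot above 20 N).
It also fails if it takes over 40 s, if anything falls off the work surface, if the arm or the gripper's body presses on something with over 40 N, if the wrist force passes 120 N, or if a joint passes its speed limit or range.

### The arm

A 6-joint arm with a two-finger parallel gripper is mounted at the origin on the work surface. World frame = base frame: x ahead of the robot, y to its left, z up, the work surface at z = 0. Lengths are in m, angles in rad, forces in N, time in s.
With the tool pointing down it reaches from about 0.3 to 0.85 m from the base axis. Payload 5.4 kg.
Tool frame: the origin (TCP) lies between the finger pads; the fingertips stand 19 mm ahead of it and the grasp point (between the pads) is the TCP (tip_reach is the distance from the TCP to the fingertips, in m); z points along the fingers, x is the direction in which the jaws open and shut, and the axes are right-handed (so a half turn about z gives the same grasp; the last joint's range is limited). The gripper opens to 85 mm and grips with 20 to 120 N. Pads are 22 mm wide; open, the fingers measure 114 mm over their backs; the gripper's body (76 mm by 85 mm) begins 54 mm behind the grasp point. The pads swing forward as they close: fully open they stand 13 mm farther back than shut.
Start: joints at [-1.542, 0.158, 1.597, -0, 1.386, -0.21], TCP at [0.136, -0.559, 0.226] pointing down, gripper open.
Joint ranges: [-2.91, 2.91], [-0.94, 2.29], [0.18, 2.7], [-1.29, 4.43], [0.17, 2.64], [-3, 3]. Speed limits (rad/s): [2.57, 2.57, 3.14, 3.14, 3.14, 3.14].

### API

Orientations are given as a unit quaternion [w, x, y, z].
In Python, from workcell import sense, get_image, get_calibration, sign_off, tip_reach gives the robot as it stands.
- The arm moves only by the tool play_rows, never from a script. Its argument "series" is one flat list of numbers, 5 for each row, row after row: the shift along the world's x, y, z in m, then the turn about the world's z in degrees, then the opening, from 0 (shut) to 1 (fully open). In form: [tx, ty, tz, spin, grip, tx, ty, tz, spin, grip, ...]. A call has 1 to 20 rows; each row is the pose to reach, as a shift and turn from the pose commanded when the call began; what a row does not reach only later rows make up. A row lasts 1/8 s, in which the tool goes at most 62.5 mm and 10.7 degrees, less where a joint would pass 70% of its speed; a pose out of reach is approached as far as the arm can. A call with a gripper value outside its range is refused whole. The fingers move at their own pace and stop on an object; "grip_force" is the grip in N (left out, the last holds). Time passes only in rows, so rows that repeat a pose let the fingers close. It gives the time, the measured TCP pose, the force and the opening at its end, in the units of the state.
- sense(): the state, without advancing time (a new reading comes with each control period).
- get_image(name): name is "side" or "top" or "wrist"; returns (picture, depth): 384x512x3 uint8, red, green, blue; 384x512 float32, m along the optical axis (not along the pixel's ray), 0 where there is no reading.
- get_calibration(name): a dict with "vertical_fov" (degrees; the focal length in pixels is half the picture's height over the tangent of half this angle, whatever the lens; pixels are square), "cx", "cy" (the principal point, pixels), "k1" (the pictures are not rectified: a ray, as slopes to the right and down, at radius r is drawn at 1 + k1 r^2 times it, then the intrinsics apply), "R" (3x3) and "t" (3): a world point X has camera coordinates R X + t. Camera axes: x right, y down, z forward; pixel columns grow to the right and rows downward; lengths in m; the calibration is good to about 2 mm. A picture is of the moment at which its call begins: read the wrist's pose just before it. get_calibration takes no time and is no camera call; for the wrist camera it gives the pose at the moment of the call.
- sign_off(): hands the job in, once; it reports no verdict.
The state is a dict: "clock": time; "joints": joint angles; "joint_vel": joint speeds; "joint_efforts": joint torques, N m; "position": TCP position; "eef_rot": TCP orientation; "force": force on the tool from outside, world axes, zero at the start; "moment": the same for the moment, N m; "finger_gap": finger opening in m.
Only numpy, scipy, OpenCV 4.12 (cv2) and the standard library are available. Lean on these libraries where they do the work, as an engineer would, in place of code of your own. Each camera call takes 0.05 s, during which the arm holds its last target.

## Working session

There is one attempt and no reset: what is moved stays moved. The work goes in short steps, Python scripts to look and compute and a tool call to move; the robot and the scene stay as the last step left them, time stands still between calls to the robot, and variables do not carry over. Pictures are saved under pics/ and viewed, and the job is handed in when it is done.

Besides the shell and the picture viewer there is one more tool, called after "Call:" by a JSON object that holds its "fn" and its "kwargs", one argument or row to a line. play_rows: Moves the arm, as the interface text tells. Its arguments: {"type":"object","properties":{"series":{"type":"array"},"grip_force":{"type":"number"}},"required":["series"]}

```bash
mkdir -p pics
cat > h.py <<'E'
import numpy as np, cv2
from workcell import sense,get_image,get_calibration,sign_off,tip_reach
def cap(n,tag):
    c=get_calibration(n); im,d=get_image(n)
    cv2.imwrite(f'pics/{tag}.png',im[:,:,::-1]); np.savez(f'pics/{tag}.npz',im=im,d=d,**{k:np.array(v) for k,v in c.items()})
def world(tag,uv,z=None):
    s=np.load(f'pics/{tag}.npz'); f=192/np.tan(np.radians(s['vertical_fov'])/2)
    K=np.array([[f,0,s['cx']],[0,f,s['cy']],[0,0,1]],float)
    uv=np.array(uv,float).reshape(-1,1,2)
    p=cv2.undistortPoints(uv,K,np.array([s['k1'],0,0,0],float)).reshape(-1,2)
    R=s['R'];t=s['t'];o=-R.T@t; out=[]
    for (a,b),q in zip(p,uv.reshape(-1,2)):
        r=R.T@np.array([a,b,1])
        k=s['d'][int(round(q[1])),int(round(q[0]))] if z is None else (z-o[2])/r[2]
        out.append(o+k*r)
    return np.array(out)
E
python3 - <<'E'
from h import *
s=sense();print(s['clock'],s['position'],s['eef_rot'],s['finger_gap'],s['force'])
for n in('side','top','wrist'):
    cap(n,n+'0'); c=get_calibration(n);print(n,c['vertical_fov'],c['k1'],(-np.array(c['R']).T@c['t']).round(3))
E
```

```text
0.0 [ 0.13597351 -0.55805413  0.22460851] [-7.43375030e-04  7.86285531e-01 -6.17862572e-01 -5.93320318e-04] 0.08532404123469867 [0.85430092 0.13209708 0.55230788]
side 48.86386125424804 -0.0500277523330689 [ 0.918 -0.516  0.817]
top 53.955981463565976 -0.04085018576944084 [ 0.362 -0.008  1.042]
wrist 59.831794906664506 0.016589644806845133 [ 0.216 -0.538  0.373]
```

View pics/side0.png

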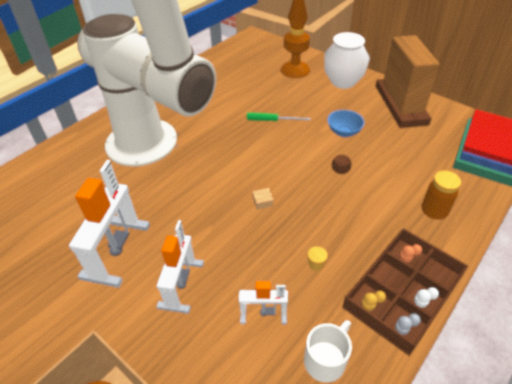

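View pics/top0.png

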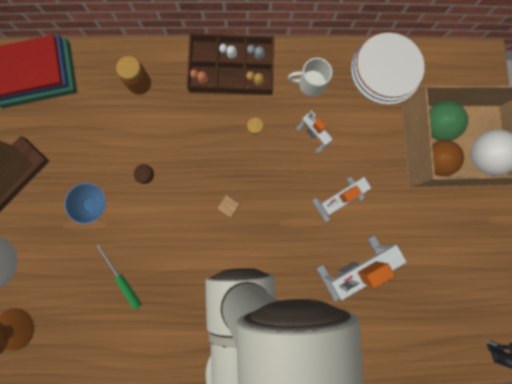

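View pics/wrist0.png

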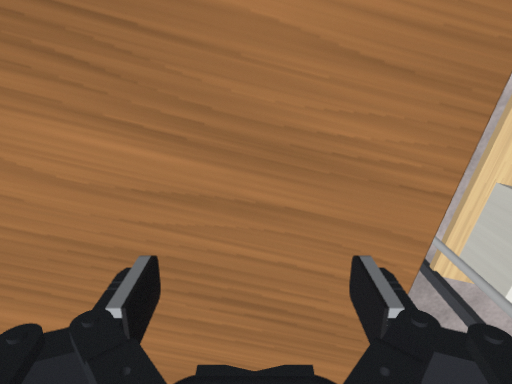

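Gauge candidates in the top image are small (316,130), middle (343,198) and large (368,272). Foot candidates are the dark round one (144,174), the brass one (255,125) and the pale block (228,206). By the description I choose the middle gauge and the dark round foot, and I'll check both in close crops.

Run:
```python
from h import *
a=cv2.imread('pics/top0.png')
g=cv2.resize(a[165:235,300:390],None,fx=6,fy=6,interpolation=cv2.INTER_CUBIC)
f=cv2.resize(a[150:200,120:170],None,fx=5,fy=5,interpolation=cv2.INTER_CUBIC)
o=np.zeros((420,800,3),np.uint8);o[:,:540]=g;o[:250,545:795]=f
cv2.imwrite('pics/crop0.png',o)
b=cv2.imread('pics/side0.png')
cv2.imwrite('pics/crop1.png',cv2.resize(b[210:320,140:220],None,fx=5,fy=5,interpolation=cv2.INTER_CUBIC))
```

```text
(no output)
```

View pics/crop0.png

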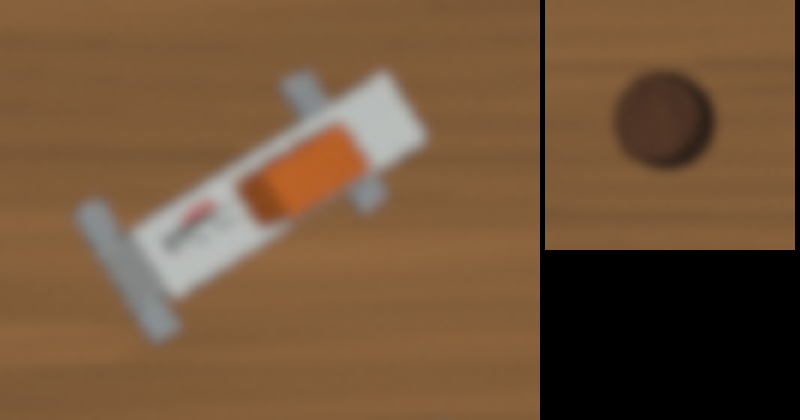

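View pics/crop1.png

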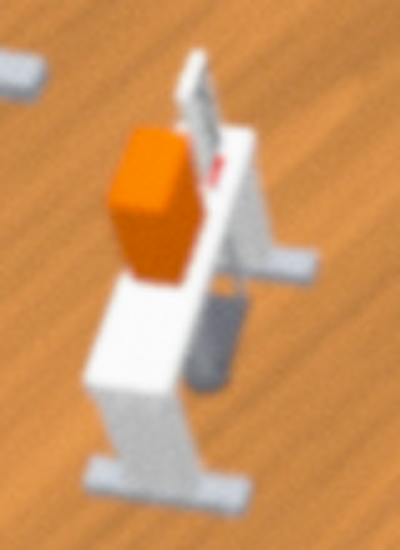

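The crops show a mid-sized gauge with a bridge spanning crop (130,230)-(430,140), an orange grip and a scale plate to its left. The foot is dark, round and flat-topped. I'll measure with depth and size checks.

Run:
```python
from h import *
def cloud(tag,box):
    u0,u1,v0,v1=box
    uv=np.array([(u,v) for v in range(v0,v1) for u in range(u0,u1)])
    s=np.load(f'pics/{tag}.npz');return uv,world(tag,uv),s['im'][uv[:,1],uv[:,0]].astype(int)
def rect(P,n):
    r=cv2.minAreaRect((P[:,:2]*1000).astype(np.float32));print(n,len(P),'mean',P.mean(0).round(4),'rect',np.round(r[0],1),np.round(r[1],1),round(r[2],1),'z',P[:,2].min().round(4),P[:,2].max().round(4))
for tag,bg,bf in(('top0',(305,380,170,228),(125,165,155,195)),('side0',(150,210,215,315),(325,360,148,178))):
    uv,P,c=cloud(tag,bg); o=(c[:,0]>180)&(c[:,0]-c[:,2]>110)
    if tag=='side0': o&=(c[:,1]<130)
    m=o&(P[:,2]>.148);  rect(P[m],tag+' grip top'); 
    w=(c.min(1)>110)&(P[:,2]>.09)&(P[:,2]<.105);rect(P[w],'bar')
    w=(P[:,2]>.084)&(P[:,2]<.105);rect(P[w],'bar any colour')
    w=(c.min(1)>90)&(P[:,2]>.003)&(P[:,2]<.02);rect(P[w],'soles')
    uv,P,c=cloud(tag,bf); w=(P[:,2]>.03);rect(P[w],'foot top'); w=P[:,2]>.006;rect(P[w],'foot all')
print(world('top0',[(343,198),(255,125),(228,206)]))
```

```text
top0 grip top 75 mean [ 0.4586 -0.2579  0.1557] rect [ 458.6 -259. ] [15.  30.7] 29.0 z 0.1523 0.1587
bar 393 mean [ 0.458  -0.2548  0.0986] rect [ 459.4 -260.1] [ 34.2 128.6] 30.7 z 0.0901 0.1049
bar any colour 406 mean [ 0.4576 -0.255   0.0985] rect [ 459.4 -260.1] [ 34.2 128.6] 30.7 z 0.0856 0.1049
soles 168 mean [ 0.4555 -0.2507  0.0101] rect [ 468.5 -275.7] [ 71.3 165.1] 31.1 z 0.0031 0.0198
foot top 271 mean [0.5298 0.2703 0.0502] rect [448.1 148.2] [354.5  47.5] 56.4 z 0.03 1.042
foot all 337 mean [0.529  0.2685 0.0449] rect [472.2 144. ] [369.5  60.4] 63.3 z 0.0061 1.042
side0 grip top 86 mean [ 0.4914 -0.2769  0.1832] rect [ 677.7 -390.6] [ 34.3 541.7] 58.9 z 0.148 0.8174
bar 604 mean [ 0.4768 -0.2746  0.097 ] rect [ 462.6 -259.3] [ 35.8 131. ] 30.2 z 0.0901 0.1047
bar any colour 663 mean [ 0.4773 -0.2743  0.0962] rect [ 462.6 -259.3] [ 35.8 131. ] 30.2 z 0.0841 0.1047
soles 422 mean [ 0.4726 -0.2655  0.0107] rect [ 459.4 -256.5] [ 70.7 137.8] 31.6 z 0.0032 0.02
foot top 198 mean [0.544  0.2563 0.0511] rect [ 731.5 -104.1] [ 47.2 903.1] 27.4 z 0.0302 0.8174
foot all 318 mean [0.5434 0.257  0.0394] rect [ 709.4 -114.9] [ 53.6 902.7] 24.1 z 0.0061 0.8174
[[ 0.45003948 -0.2442848   0.12498514]
 [ 0.65936307 -0.03149537  0.04704793]
 [ 0.44098229  0.04336402  0.0284944 ]]
```

Run:
```python
from h import *
for tag,(u0,u1,v0,v1) in(('top0',(125,165,155,195)),('side0',(325,360,148,178))):
    uv=np.array([(u,v) for v in range(v0,v1) for u in range(u0,u1)])
    s=np.load(f'pics/{tag}.npz');P=world(tag,uv);c=s['im'][uv[:,1],uv[:,0]].astype(int)
    for lo in (.033,.010):
        Q=P[(P[:,2]>lo)&(P[:,2]<.045)]
        print(tag,lo,len(Q),cv2.minEnclosingCircle((Q[:,:2]*1000).astype(np.float32)),np.median(Q,0),cv2.minAreaRect((Q[:,:2]*1000).astype(np.float32)))
```

```text
top0 0.033 233 ((532.739990234375, 274.84326171875), 24.39976692199707) [0.53191536 0.2748587  0.03558931] ((533.7601318359375, 275.52435302734375), (45.226192474365234, 47.350406646728516), 9.156244277954102)
top0 0.01 330 ((532.4591064453125, 274.4284973144531), 26.867273330688477) [0.53129587 0.27150424 0.03487209] ((532.146240234375, 273.98883056640625), (50.369747161865234, 51.513065338134766), 33.884483337402344)
side0 0.033 164 ((535.3387451171875, 275.78594970703125), 24.4392032623291) [0.5352675  0.27401233 0.03591018] ((534.3234252929688, 274.862548828125), (45.034236907958984, 45.25959777832031), 8.386885643005371)
side0 0.01 304 ((535.6261596679688, 273.8776550292969), 27.43282127380371) [0.53910466 0.26445063 0.03373022] ((535.2373657226562, 272.298583984375), (52.445377349853516, 50.550132751464844), 7.929417133331299)
```

Call:
{"fn": "play_rows", "kwargs": {
  "series": [0.06,0.06,0.05,10,1,0.11,0.1,0.07,20,1,0.16,0.14,0.07,30,1,0.21,0.18,0.07,40,1,0.25,0.22,0.07,50,1,0.28,0.26,0.07,60,1,0.3,0.28,0.07,70,1,0.32,0.29,0.07,80,1,0.324,0.299,0.07,90,1,0.324,0.299,0.07,100,1,0.324,0.299,0.07,106.8,1,0.324,0.299,0.07,106.8,1]
}}

```text
clock: 1.65
position: [0.4599, -0.2595, 0.2952]
eef_rot: [-0.0, 0.965, 0.262, -0.0]
force: [0.2, -1.1, 1.2]
finger_gap: 0.0853
```

Run:
```python
from h import *
cap('wrist','wrist1')
uv=np.array([(u,v) for v in range(230,310) for u in range(310,415)])
P=world('top0',uv); P=P[(P[:,2]>.1)&(P[:,2]<.4)]
d=P[:,:2]-[.46,-.2597]; a=np.radians(30.5); lx=d@[np.cos(a),np.sin(a)]
print('large gauge nearest along closing axis',np.abs(lx).min(),np.hypot(*d.T).min(),P[:,2].max())
```

```text
large gauge nearest along closing axis 0.15404623023071207 0.15983242889641272 0.22418113663338357
```

View pics/wrist1.png

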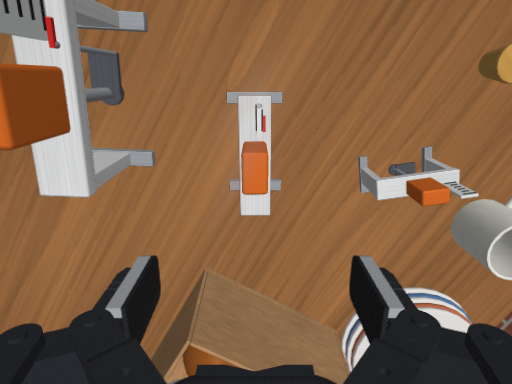

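The wrist view shows the middle gauge upright in the picture at columns 240-270, with its grip at (255,167). It is centred between the fingers (mid column about 255) and aligned. Nothing is in the way, so I go down and grip.

Call:
{"fn": "play_rows", "kwargs": {
  "series": [0.001,0,-0.04,0,1,0.001,0,-0.08,0,1,0.001,0,-0.115,0,1,0.001,0,-0.14,0,1,0.001,0,-0.157,0,1,0.001,0,-0.164,0,1,0.001,0,-0.164,0,1],
  "grip_force": 40
}}

```text
clock: 2.58
position: [0.4612, -0.2598, 0.1319]
eef_rot: [0.0, 0.965, 0.263, 0.0]
force: [-0.8, -0.0, 0.3]
finger_gap: 0.0855
```

Call:
{"fn": "play_rows", "kwargs": {
  "series": [0,0,0,0,0.5,0,0,0,0,0.3,0,0,0,0,0.2,0,0,0,0,0.1,0,0,0,0,0.1,0,0,0,0,0.1,0,0,0,0,0.1],
  "grip_force": 40
}}

```text
clock: 3.45
position: [0.4611, -0.26, 0.1321]
eef_rot: [0.0, 0.965, 0.263, 0.0]
force: [-2.7, 0.2, 5.4]
finger_gap: 0.0232
```

Call:
{"fn": "play_rows", "kwargs": {
  "series": [0,0,0.01,0,0,0,0,0.03,0,0,0,0,0.06,0,0,0,0,0.09,0,0,0,0,0.11,0,0,0,0,0.12,0,0,0,0,0.12,0,0]
}}

```text
clock: 4.32
position: [0.461, -0.2595, 0.2514]
eef_rot: [-0.0, 0.965, 0.263, 0.0]
force: [0.4, -0.6, -3.7]
finger_gap: 0.0231
```

Run:
```python
from h import *
cap('wrist','wrist2');cap('side','side2')
a=cv2.imread('pics/wrist2.png');b=cv2.imread('pics/side2.png')
cv2.imwrite('pics/c2.png',cv2.resize(np.hstack([a,b]),(800,300)))
```

```text
(no output)
```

View pics/c2.png

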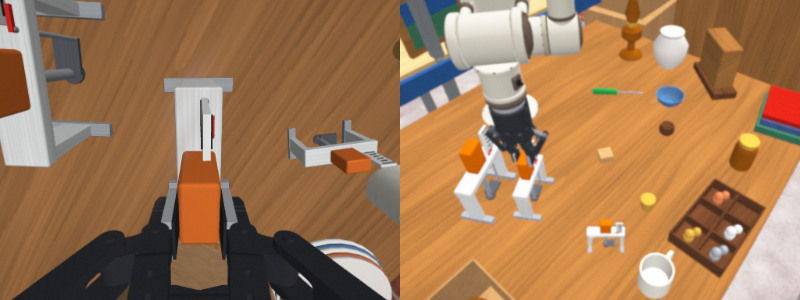

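The gauge hangs level in the fingers, gripped at wrist crop (200,205). I carry it over to the foot.

Call:
{"fn": "play_rows", "kwargs": {
  "series": [0.002,0.012,0,0,0,0.006,0.035,0,0,0,0.011,0.07,0,0,0,0.017,0.11,0,0,0,0.023,0.155,0,0,0,0.029,0.2,0,0,0,0.036,0.25,0,0,0,0.043,0.3,0,0,0,0.05,0.345,0,0,0,0.056,0.39,0,0,0,0.061,0.43,0,0,0,0.066,0.47,0,0,0,0.07,0.5,0,0,0,0.072,0.522,0,0,0,0.073,0.532,0,0,0,0.073,0.535,0,0,0,0.073,0.535,0,0,0,0.073,0.535,0,0,0]
}}

```text
clock: 6.68
position: [0.5341, 0.2745, 0.2517]
eef_rot: [0.0, 0.965, 0.262, -0.0]
force: [0.1, 1.0, -4.3]
finger_gap: 0.0229
```

Run:
```python
from h import *
for n in('wrist','side','top'):cap(n,n+'3')
a=cv2.imread('pics/wrist3.png');b=cv2.imread('pics/side3.png')
cv2.imwrite('pics/c3.png',cv2.resize(np.hstack([a,b]),(800,300)))
c=cv2.imread('pics/top3.png')
cv2.imwrite('pics/c3b.png',np.hstack([cv2.resize(b[80:200,280:400],(400,400)),cv2.resize(c[120:230,70:180],(400,400))]))
```

```text
(no output)
```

View pics/c3.png

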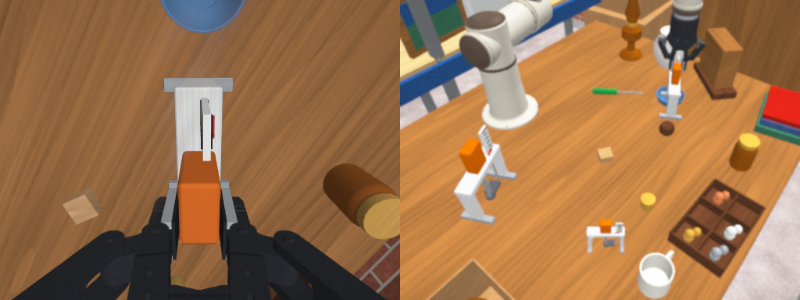

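View pics/c3b.png

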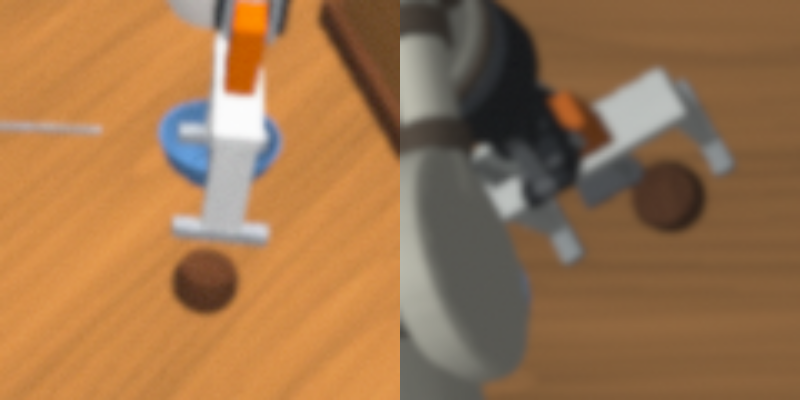

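Run:
```python
from h import *
a=np.radians(30.4);gx=np.array([np.cos(a),np.sin(a)]);gy=np.array([-np.sin(a),np.cos(a)])
for tag,(u0,u1,v0,v1) in(('top3',(70,180,120,230)),('side3',(320,370,80,160))):
    uv=np.array([(u,v) for v in range(v0,v1) for u in range(u0,u1)])
    s=np.load(f'pics/{tag}.npz');P=world(tag,uv);c=s['im'][uv[:,1],uv[:,0]].astype(int)
    d=P[:,:2]-[.5341,.2745]; L=np.c_[d@gx,d@gy]*1000
    near=(abs(L)<100).all(1)
    for lo,hi,n in((.118,.14,'soles'),(.205,.225,'bar')):
        w=near&(P[:,2]>lo)&(P[:,2]<hi)&(c.min(1)>70)
        if n=='soles': w&=L[:,1]<-40
        print(tag,n,w.sum(),'x',np.percentile(L[w,0],[1,50,99]).round(1),'y',np.percentile(L[w,1],[1,50,99]).round(1),'z',np.median(P[w,2]))
    w=(P[:,2]>.033)&(P[:,2]<.045)&near
    print('foot',w.sum(),cv2.minEnclosingCircle((P[w,:2]*1000).astype(np.float32)))
```

```text
top3 soles 90 x [-35.4 -17.9  34. ] y [-64.8 -60.9 -51.4] z 0.1292273051208666
top3 bar 492 x [-17.8  -5.5  16.7] y [-64.4 -32.3  61.1] z 0.21743500591472603
foot 225 ((533.5489501953125, 274.5038146972656), 24.332351684570312)
side3 soles 185 x [-33.2   1.7  36. ] y [-66.5 -62.7 -50.4] z 0.12920899613055625
side3 bar 326 x [-15.9  -1.3  18. ] y [-66.4 -39.7  54.1] z 0.21743293285950527
foot 70 ((532.0323486328125, 278.53643798828125), 23.022775650024414)
```

Gauge and foot are centred to about 1 mm. I lower gently, first until partly over the foot.

Call:
{"fn": "play_rows", "kwargs": {
  "series": [0,0,-0.015,0,0,0,0,-0.04,0,0,0,0,-0.06,0,0,0,0,-0.075,0,0,0,0,-0.083,0,0,0,0,-0.089,0,0,0,0,-0.094,0,0,0,0,-0.098,0,0,0,0,-0.102,0,0,0,0,-0.105,0,0,0,0,-0.107,0,0,0,0,-0.107,0,0]
}}

```text
clock: 8.32
position: [0.5341, 0.2753, 0.1446]
eef_rot: [0.0, 0.965, 0.263, 0.0]
force: [0.2, -0.5, -1.4]
finger_gap: 0.0234
```

Run:
```python
from h import *
for n in('wrist','side'):cap(n,n+'4')
a=cv2.imread('pics/wrist4.png');b=cv2.imread('pics/side4.png')
cv2.imwrite('pics/c4.png',np.hstack([cv2.resize(a,(400,300)),cv2.resize(b[80:185,280:420],(400,300))]))
```

```text
(no output)
```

View pics/c4.png

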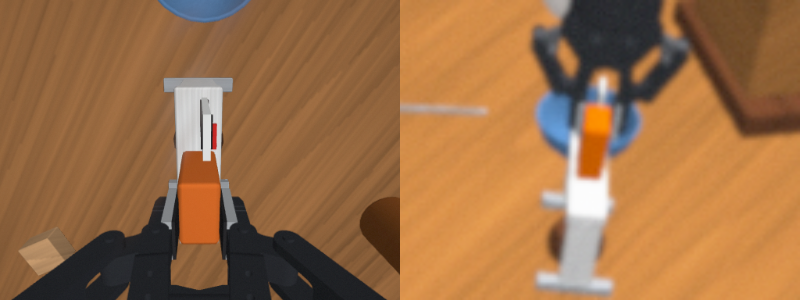

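The gauge straddles the foot with soles about 12 mm up, and the bowl is clear. I continue to about 1 mm above the bench.

Call:
{"fn": "play_rows", "kwargs": {
  "series": [0,0,-0.003,0,0,0,0,-0.006,0,0,0,0,-0.008,0,0,0,0,-0.01,0,0,0,0,-0.011,0,0,0,0,-0.0115,0,0,0,0,-0.0115,0,0]
}}

```text
clock: 9.3
position: [0.534, 0.2753, 0.1331]
eef_rot: [0.0, 0.965, 0.263, -0.0]
force: [-0.7, -0.7, -2.1]
finger_gap: 0.0229
```

Call:
{"fn": "play_rows", "kwargs": {
  "series": [0,0,-0.0005,0,0,0,0,-0.001,0,0,0,0,-0.001,0,0,0,0,-0.001,0,0]
}}

```text
clock: 9.8
position: [0.534, 0.2754, 0.1322]
eef_rot: [-0.0, 0.965, 0.263, 0.0]
force: [-1.2, -0.4, -0.3]
finger_gap: 0.0228
```

Call:
{"fn": "play_rows", "kwargs": {
  "series": [0,0,-0.0005,0,0,0,0,-0.0008,0,0,0,0,-0.0008,0,0]
}}

```text
clock: 10.18
position: [0.5341, 0.2755, 0.1321]
eef_rot: [-0.0, 0.965, 0.263, 0.0]
force: [-3.4, -0.7, 5.0]
finger_gap: 0.023
```

Force on the bench is now about 5 N upward at the same height as the original grip, so the gauge is standing. I release, pause and retreat straight up.

Call:
{"fn": "play_rows", "kwargs": {
  "series": [0,0,0,0,0.3,0,0,0,0,0.4,0,0,0,0,0.6,0,0,0,0,0.8,0,0,0,0,1,0,0,0,0,1,0,0,0.02,0,1,0,0,0.05,0,1,0,0,0.09,0,1,0,0,0.13,0,1,0,0,0.17,0,1,0,0,0.2,0,1,0,0,0.2,0,1]
}}

```text
clock: 11.8
position: [0.5354, 0.2758, 0.3363]
eef_rot: [-0.0, 0.965, 0.263, 0.004]
force: [1.4, 0.2, 0.2]
finger_gap: 0.0854
```

Run:
```python
from h import *
for n in('wrist','side','top'):cap(n,n+'5')
a=cv2.imread('pics/wrist5.png');b=cv2.imread('pics/side5.png')
cv2.imwrite('pics/c5.png',np.hstack([cv2.resize(a,(400,300)),cv2.resize(b[80:185,280:420],(400,300))]))
a=np.radians(30.4);gx=np.array([np.cos(a),np.sin(a)]);gy=np.array([-np.sin(a),np.cos(a)])
for tag,(u0,u1,v0,v1) in(('top5',(90,190,130,230)),('side5',(310,390,80,200)),('wrist5',(150,360,50,280))):
    uv=np.array([(u,v) for v in range(v0,v1) for u in range(u0,u1)])
    s=np.load(f'pics/{tag}.npz');P=world(tag,uv);c=s['im'][uv[:,1],uv[:,0]].astype(int)
    d=P[:,:2]-[.534,.2745]; L=np.c_[d@gx,d@gy]*1000
    near=(abs(L)<85).all(1)
    for lo,hi,n in((.006,.014,'soles'),(.09,.104,'bar')):
        w=near&(P[:,2]>lo)&(P[:,2]<hi)&(c.min(1)>90)
        print(tag,n,w.sum(),'x',np.percentile(L[w,0],[1,50,99]).round(1) if w.any() else 0,'y',np.percentile(L[w,1],[1,50,99]).round(1) if w.any() else 0,'z',np.median(P[w,2]))
    w=near&(c[:,0]<110)&(c[:,0]-c[:,2]>15)&(P[:,2]>.008)&(P[:,2]<.045)
    if w.any(): print('foot visible',w.sum(),L[w].min(0),L[w].max(0))
```

```text
top5 soles 95 x [-35.1 -23.4  33. ] y [-64.5 -51.   65.9] z 0.010054597911522523
top5 bar 470 x [-18.4  -6.6  16.5] y [-63.3 -21.5  63.4] z 0.09800971672292913
foot visible 144 [-27.22595293 -64.27614328] [13.87566051 61.63361209]
side5 soles 150 x [-33.7  -7.6  35.8] y [-66.2 -56.8  64.6] z 0.009898536344647546
side5 bar 275 x [-16.2  -2.3  17.8] y [-65.7 -34.5  60.1] z 0.09803209060935458
foot visible 27 [-22.12127551 -21.06256268] [-13.71324639  -3.13648013]
wrist5 soles 436 x [-35.7   2.1  32.9] y [-62.2  55.6  66.2] z 0.009269352732627995
wrist5 bar 1886 x [-18.1  -2.6  15.7] y [-61.9  24.2  66.3] z 0.09725228551503493
foot visible 146 [-27.72605925 -13.28345717] [24.7972107  19.33673484]
```

View pics/c5.png

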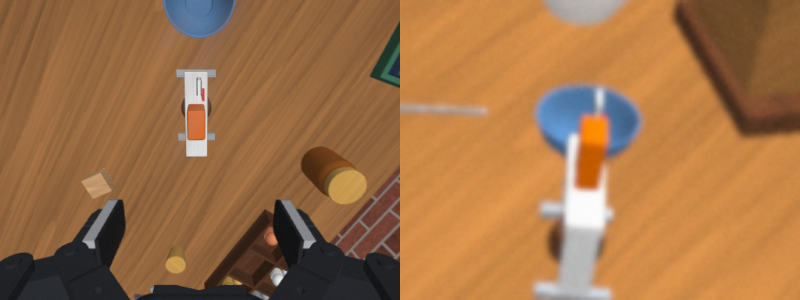

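The gauge stands square, with bar top at 98 mm and sole tops at 10 mm. The dark foot shows evenly on both sides under it, at wrist crop (185,108) and (208,108). The gripper is clear, so I hand in.

```bash
python3 -c "
from h import *
s=sense();print(s['clock'],max(map(abs,s['joint_vel'])));print(sign_off())"
```

```text
11.95 0.018672566742873098
the job is handed in; nothing more can be done
None
```

I lifted the middle-sized gauge by its orange grip, carried it over the dark bun foot and lowered it until the bench took about 5 N. Then I opened the fingers and backed off upward. I handed the job in at 11.95 s; it reports no verdict.

- **Gauge:** it stands level, with the bar top at 98 mm and the sole tops at 10 mm. All three cameras put its centre within about 2 mm of where the foot's centre was measured before lowering.
- **Bun foot:** the wrist view shows it evenly on both sides under the bar.
- **Robot:** the gripper was about 0.2 m above the grip height and touching nothing.
- **Not checked directly:** I did not read the red pointer on the scale. I take the reading to be about 36 mm, because the soles are flat on the bench and the gauge is centred on the foot.
- **Disagreement:** the top and side cameras differed by 1 to 3 mm on the foot's centre. During the carry, with the foot partly hidden, they differed by about 4 mm. Both are within the 18 mm limit.

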